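# Unload a pressed panel and lay it on the drying slope

## Robot

A 6-joint arm with a two-finger parallel gripper is mounted at the origin on the work surface. World frame = base frame: x ahead of the robot, y to its left, z up, the work surface at z = 0. Lengths are in mm, angles in degrees, forces in N, time in s.
With the tool pointing down it reaches from about 250 to 775 mm from the base axis. Payload 8.9 kg.
Tool frame: the origin (TCP) lies at the very end of the fingers, on their centre line; the grasp point (between the pads) lies 19 mm behind it; z points along the fingers, y is the line along which they close (so a half turn about z gives the same grasp; the last joint's range is limited). The gripper opens to 85 mm and grips with 20 to 120 N. Pads are 22 mm wide; open, the fingers measure 114 mm over their backs; the gripper's body (76 mm by 85 mm) begins 54 mm behind the grasp point. The pads swing forward as they close: fully open they stand 13 mm farther back than shut.
Start: joints at [63.467, 16.656, -8.789, 64.555, 0, 82.019], TCP at [167.034, 497.718, 231.305] pointing down, gripper open.
Joint ranges: [-144.48, 144.48], [-52.06, 99.96], [-74.48, 78.29], [-112.23, 115.85], [-86.99, 84.42], [-180, 180]. Speed limits (degrees/s): [127.2, 127.2, 159.86, 180, 180, 180].

## Interface

Orientations are given as [roll, pitch, yaw] about the fixed x, y, z axes, in that order (R = Rz(yaw) Ry(pitch) Rx(roll)).
In Python, from bench import * gives the robot as it stands. The module is installed in compiled form; this text tells all that it offers.
- The arm moves only by the tool carry_out, never from a script. Its argument "increments" is a list of rows, each a list of 2 entries, a list of its own where there are three numbers: the shift along the world's x, y, z in cm, then the turn about the world's z in rad. In form: [[[tx, ty, tz], turn], ...]. A call has 1 to 12 rows; each row is the pose to reach, as a shift and turn from the pose commanded when the call began; what a row does not reach only later rows make up. A row lasts 1/12 s, in which the tool goes at most 41.7 mm and 7.16 degrees, less where a joint would pass 70% of its speed; a pose out of reach is approached as far as the arm can. A call with a gripper value outside its range is refused whole. "gripper" is the finger opening in cm, from 0 to 8.54, set as the call begins (left out, the last holds). The fingers move at their own pace and stop on an object; the grip force is fixed at half the most. Time passes only in rows, so rows that repeat a pose let the fingers close. It gives the time, the measured TCP pose, the force, the opening and the grip force at its end, in the units of the state.
- sense(): the state, without advancing time (a new reading comes with each control period).
- camera(name): name is "side" or "top"; returns (picture, depth): 400x640x3 uint8, red, green, blue; 400x640 float32, mm along the optical axis (not along the pixel's ray), 0 where there is no reading.
- camera_model(name): a dict with "intrinsics" (3x3 intrinsics, pixels), "view" (4x4, takes a point from world to camera coordinates). Camera axes: x right, y down, z forward; pixel columns grow to the right and rows downward; lengths in mm; the calibration is good to about 2 mm. A picture is of the moment at which its call begins. camera_model takes no time and is no camera call.
- job_done(): hands the job in; it is judged then, once.
The state is a dict: "time": time; "joint_pos": joint angles; "joint_vel": joint speeds; "effort": joint torques, N m; "tcp_pos": TCP position; "orientation": TCP orientation; "ft_force": force on the tool from outside, world axes, zero at the start; "wrist_torque": the same for the moment, N m; "opening": finger opening in mm; "gripper_force": force on a finger pad.
Only numpy, scipy, OpenCV 4.12 (cv2) and the standard library are available. Lean on these libraries where they do the work, as an engineer would, in place of code of your own. Each camera call takes 0.05 s, during which the arm holds its last target. There are 200 camera calls.

## Task

First lift the steel press weight off the stack of panels and stand it upright, wholly on the round black mat. Then take just the top panel and lay it flat on the blue slope under the lamp bar, lengthwise up the slope, midway across it and with its low end down against the orange stop. Drop neither of them, leave the other two panels where they lie, and do not disturb the beaker, spatula, jar or bottle.

Things in the scene. Friction and masses are not known exactly. Their poses are not given: they have to be found in the camera images.
- weight: press weight, about 0.6 kg: steel plate 90 x 50 x 18 mm with a red upright grip fin on top (60 mm long in x, 16 mm thick in y, reaching 54 mm above the weight's underside). It stands on the top panel, fin along the panel's length. Origin at the centre of its underside, x along the plate's 90 mm, z up
- panel_top: top panel of the stack: 120 x 56 x 24 mm straw-coloured wood-chip panel; origin at the centre of its underside, x along its 120 mm length, y along its 56 mm width, z through its thickness, up
- panel_mid: middle panel, same size and axes, under the top panel
- panel_low: lowest panel, same size and axes, on the floor of the tray
- tray: fixed white open tray 200 (x) x 150 (y) x 35 mm, walls and floor 5 mm; the stack of three panels lies in it, roughly along its x. Origin at the centre of its underside
- mat: fixed round black rubber mat, 180 mm across, 4 mm thick, flat on the bench. Origin at the centre of its underside
- stand: fixed drying stand, base 180 x 210 x 8 mm, under the blue slope. Over the slope a grey lamp bar along y, 30 mm wide, centred at x = 20 mm, 215 to 235 mm above the bench, on two posts at x = 85, y = +-97 mm. It blocks a vertical tool: come in square to the slope, leaning back to the robot. Origin under the base, 20 mm nearer the robot than its centre; x away from the robot
- slope: blue sloping plate of the stand, 150 mm wide (y), tilted 0.56 rad (32 degrees), low edge towards the robot. Origin on its upper surface, midway across, at the inner face of the orange stop; x points up the slope (surface runs to x = 165 mm), z square out of the surface. The stop runs along the whole low edge, 10 mm thick, 14 mm high above the surface
- beaker: bystander: glass beaker, 60 mm across, 70 mm high; origin at its underside
- spatula: bystander: spatula 180 mm long lying on the bench; origin at its underside
- jar: bystander: amber jar with white cap, 64 mm across, 80 mm high; origin at its underside
- bottle: bystander: green bottle, 60 mm across, 150 mm high; origin at its underside
Not all that is in view belongs to the job. Leave any green or pink look-alike of the panel_top alone.

How it is judged (in metres and radians):
On the way:
1. the weight stands on the mat, let go, while the top panel still lies on the stack (horizontal distance between weight and mat below 0.055 m and z of weight in the frame of mat below 0.01 m and angle between weight's own z axis and vertical below 0.1 rad and contact force between the fingers and weight below 0.2 N and linear speed of weight below 0.03 m/s and distance of panel_top from where it was at the start of the episode below 0.04 m), for 0.2 s.
At the end, for the whole second after the job is handed in: Weight upright at rest on the mat, within 55 mm of its centre. Top panel released, at rest, flat on the slope (0.1 rad), length up it (0.2 rad), within 25 mm of its midline, low end within 10 mm of the stop. Other panels within 30 mm of their start (horizontal distance between weight and mat below 0.055 m and z of weight in the frame of mat below 0.01 m and angle between weight's own z axis and vertical below 0.1 rad and contact force between the fingers and weight below 0.2 N and linear speed of each of weight, panel_top below 0.03 m/s and angle between the z axis of panel_top and the z axis of slope, either way round below 0.1 rad and angle between the x axis of panel_top and the x axis of slope, either way round below 0.2 rad and x of panel_top in the frame of slope between 0.052 and 0.072 m and y of panel_top in the frame of slope between -0.025 and 0.025 m and z of panel_top in the frame of slope between -0.004 and 0.03 m and contact force between the fingers and panel_top below 0.2 N and distance of each of panel_mid, panel_low from where it was at the start of the episode below 0.03 m); the robot touches nothing.
It fails at once if the weight is dropped (falls faster than 0.6 m/s out of the fingers) (linear speed of weight above 0.6 m/s and contact force between the fingers and weight below 0.05 N).
It fails at once if the top panel is dropped (falls faster than 0.6 m/s out of the fingers) (linear speed of panel_top above 0.6 m/s and contact force between the fingers and panel_top below 0.05 N).
It fails at once if the beaker, spatula, jar or bottle is moved by more than 30 mm (distance of any of beaker, spatula, jar, bottle from where it was at the start of the episode above 0.03 m).
It also fails if it takes over 72 s, if anything falls off the work surface, if the arm or the gripper's body presses on something with over 40 N, if the wrist force passes 120 N, or if a joint passes its speed limit or range.

## Working session

There is one attempt and no reset: what is moved stays moved. The work goes in short steps, Python scripts to look and compute and a tool call to move; the robot and the scene stay as the last step left them, time stands still between calls to the robot, and variables do not carry over. Pictures are saved under pics/ and viewed, at most 10 in all, crops included, and the job is handed in when it is done.

Besides the shell and the picture viewer there is one more tool, called after "Emit:" as a command line: name --argument value ..., lists and objects as JSON in quotes. carry_out: Moves the arm, as the interface text tells. Its arguments: {"type":"object","properties":{"increments":{"type":"array","items":{"type":"array"}},"gripper":{"type":"number"}},"required":["increments"]}

```bash
mkdir -p pics; ls
cat > h.py <<'E'
from bench import *
import numpy as np, cv2
def snap(n,f):
    p,d=camera(n); cv2.imwrite(f'pics/{f}.png',p[:,:,::-1]); np.save(f'pics/{f}.npy',d); return p,d
def pts(n,d,uv):
    m=camera_model(n);K=np.array(m["intrinsics"]);Vi=np.linalg.inv(np.array(m["view"]))
    out=[]
    for u,v in uv:
        w=d[int(v)-1:int(v)+2,int(u)-1:int(u)+2]; w=w[w>0]; z=np.median(w) if w.size else 0
        c=np.linalg.inv(K)@[u,v,1]*z
        out.append((Vi@[*c,1])[:3])
    return np.array(out).round(1)
def cloud(n,d):
    m=camera_model(n);K=np.array(m["intrinsics"]);Vi=np.linalg.inv(np.array(m["view"]))
    v,u=np.mgrid[:400,:640]; c=np.stack([u,v,np.ones_like(u)],-1)@np.linalg.inv(K).T*d[...,None]
    return c@Vi[:3,:3].T+Vi[:3,3]
E
python3 - <<'E'
from h import *
print(sense())
a,_=snap("top","t0"); b,_=snap("side","s0")
for n in("top","side"):print(camera_model(n))
E
```

```text
pics
{'time': 0.0, 'joint_pos': array([ 6.34669569e+01,  1.66876316e+01, -8.83135839e+00,  6.45571252e+01,
       -1.62689859e-03,  8.20202306e+01]), 'joint_vel': array([ 0.03869409, -0.03844333,  0.01241167,  0.08653491,  0.02178568,
       -0.02539835]), 'effort': array([ 1.03638293e-03, -5.37138355e+01,  3.31369865e+01,  1.59033114e-02,
        4.53695714e-05,  2.99540079e-05]), 'tcp_pos': array([166.8325353 , 497.30271264, 230.7422044 ]), 'orientation': array([-1.79924396e+02, -8.95542161e-03,  1.61446721e+02]), 'ft_force': array([0.44229973, 0.31029707, 0.01372597]), 'wrist_torque': array([-0.01784765, -0.0033655 ,  0.00618673]), 'gripper_force': 0.0, 'opening': 85.42253812567526}
{'intrinsics': array([[364.25011529,   0.        , 316.85383033],
       [  0.        , 364.25011529, 202.31916891],
       [  0.        ,   0.        ,   1.        ]]), 'view': array([[ 1.49997075e-02, -9.99701753e-01,  1.92721109e-02,
        -1.71698285e+02],
       [-9.95067271e-01, -1.68149094e-02, -9.77669963e-02,
         4.89284708e+02],
       [ 9.80618964e-02, -1.77105704e-02, -9.95022713e-01,
         1.35970924e+03],
       [ 0.00000000e+00,  0.00000000e+00,  0.00000000e+00,
         1.00000000e+00]])}
{'intrinsics': array([[361.84578989,   0.        , 325.29924262],
       [  0.        , 361.84578989, 191.9795581 ],
       [  0.        ,   0.        ,   1.        ]]), 'view': array([[ 7.25141067e-01, -6.88149364e-01,  2.49176010e-02,
        -4.63772738e+02],
       [-3.67887834e-01, -4.17744926e-01, -8.30751298e-01,
         1.81564908e+02],
       [ 5.82090178e-01,  5.93245000e-01, -5.56085780e-01,
         9.31486167e+02],
       [ 0.00000000e+00,  0.00000000e+00,  0.00000000e+00,
         1.00000000e+00]])}
```

View pics/t0.png

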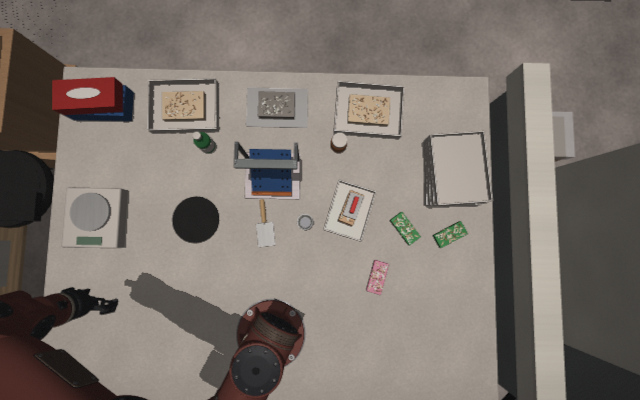

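View pics/s0.png

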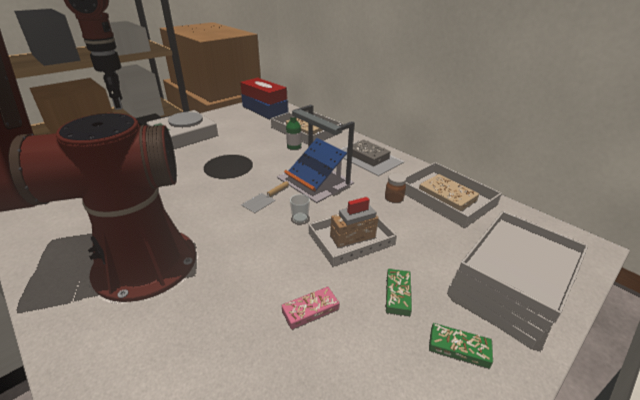

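Run:
```python
from h import *
a=cv2.imread('pics/t0.png');b=cv2.imread('pics/s0.png')
c=np.vstack([cv2.resize(a[135:245,230:380],(600,440),interpolation=2)[:300+140],]) 
d=cv2.resize(b[105:265,275:405],None,fx=2.7,fy=2.7,interpolation=2)
a2=cv2.resize(a[130:245,230:380],None,fx=3,fy=3,interpolation=2)
o=np.zeros((432,801,3),np.uint8);o[:345,:450]=a2;o[:d.shape[0],450:450+d.shape[1]]=d[:, :351]
cv2.imwrite('pics/c0.png',o[:,:800])
for n,f in(("top","t0"),("side","s0")):
    P=cloud(n,np.load(f'pics/{f}.npy')); im=cv2.imread(f'pics/{f}.png').astype(int)
    B,G,R=im[...,0],im[...,1],im[...,2]
    reg=(P[...,0]>250)&(P[...,0]<600)&(P[...,1]<100)&(P[...,1]>-400)
    def rep(nm,m):
        q=P[m]
        if len(q)<4: print(n,nm,len(q));return
        r=cv2.minAreaRect(q[:,:2].astype(np.float32)); print(n,nm,len(q),q.mean(0).round(1),np.percentile(q[:,2],[5,50,95]).round(1),np.round(r[0],1),np.round(r[1],1),round(r[2],1))
    rep('fin',reg&(R>130)&(G<80)&(B<80)&(P[...,2]>85))
    rt=reg&(P[...,1]<-120)&(P[...,1]>-300)&(P[...,0]>330)&(P[...,0]<520)
    rep('plate',rt&(abs(P[...,2]-95)<5))
    rep('panel',rt&(abs(P[...,2]-77)<5))
    rep('wallrim',rt&(abs(P[...,2]-35)<3))
    rep('mat',(P[...,0]>200)&(P[...,0]<600)&(P[...,1]>100)&(R<50)&(G<50)&(B<50)&(P[...,2]<12)&(P[...,2]>-5)&(P[...,1]<300)&(P[...,0]>300))
    s=reg|((P[...,0]>300)&(P[...,0]<650)&(abs(P[...,1])<150))
    bl=s&(B>R+30)&(B>G+25)&(P[...,2]>10); rep('blue',bl)
    q=P[bl]; c0=np.median(q,0); 
    for _ in range(3):
        u,_,vt=np.linalg.svd(q-q.mean(0),full_matrices=False); nn=vt[2]*np.sign(vt[2][2]); e=(q-q.mean(0))@nn; q=q[abs(e)<6]
    print('normal',nn.round(3),'tilt',np.degrees(np.arccos(nn[2])).round(1),'yaw',np.degrees(np.arctan2(-nn[1],-nn[0])).round(1), q.mean(0).round(1), q[:,0].min(),q[:,0].max(),q[:,2].min(),q[:,2].max())
    rep('orange',s&(R>150)&(B<90)&(G<140)&(R>G+60)&(abs(P[...,1])<110)&(P[...,2]>8)&(P[...,0]>350)&(P[...,0]<480))
    rep('bar',s&(P[...,2]>200)&(P[...,0]>350)&(abs(P[...,1])<120))
```

```text
top fin 67 [ 474.7 -289.9  151.8] [129.1 132.9 137.6] [ 418.6 -231.2] [ 34.1 219.6] 43.1
top plate 145 [ 469.4 -278.4   95.8] [91.8 95.9 99.1] [ 472.3 -277.2] [90.7 40.2] 0.5
top panel 128 [ 436.1 -253.1   77.4] [73.  77.8 81.4] [ 444.  -207.3] [113.8 170.2] 13.5
top wallrim 69 [ 416.6 -225.2   35.2] [32.3 35.4 37.6] [ 414.5 -230.1] [166.6 129.5] 38.9
top mat 828 [421.3 261.9   5.5] [1.  5.6 9.9] [422.8 256. ] [ 87.8 168.4] 89.9
top blue 568 [570.3   8.5  74.5] [ 34.3  49.7 106.6] [499.2 -16.1] [339.5 165.5] 14.7
normal [-0.619  0.139  0.773] tilt 39.4 yaw -12.7 [563.9   1.5  52. ] 534.7784096919358 648.8678343061356 32.35791973322284 105.27473512913934
top orange 0
top bar 713 [598.6  12.  235.7] [229.1 236.1 239.9] [614.1  12.3] [ 68.2 205.6] 0.2
side fin 64 [ 472.5 -296.2  130.6] [128.2 130.9 132.8] [ 474.7 -296.9] [11.5 55.7] 68.4
side plate 105 [ 447.9 -282.4   95.4] [92.2 95.3 98.6] [ 455.  -278.2] [41.9 48. ] 87.2
side panel 131 [ 425.1 -272.2   77. ] [73.1 77.3 79.8] [ 419.8 -213.1] [ 40.1 173.7] 6.2
side wallrim 139 [ 397.9 -224.6   34.8] [32.5 34.9 36.9] [ 415. -218.] [181.2  81.5] 79.4
side mat 1
side blue 850 [593.1   3.6  68.5] [ 34.9  77.5 101.4] [591.    8.4] [117.4 151.4] 0.1
normal [-0.534 -0.001  0.845] tilt 32.3 yaw 0.1 [593.2   3.6  68.5] 532.4795377850683 649.8995398192842 30.541601313164733 109.72605227072359
side orange 0
side bar 573 [596.1  -3.  230.4] [219.  233.3 236.4] [613.9   9.8] [210.8  71.2] 89.7
```

View pics/c0.png

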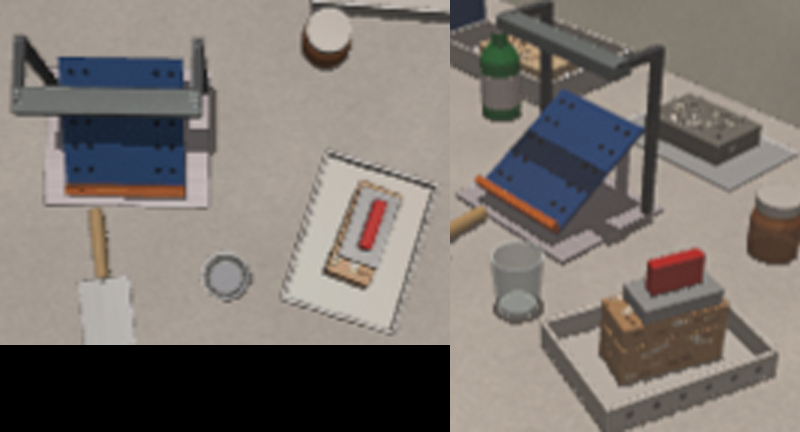

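The straw panel under the steel weight with the red fin (top picture px 350,208) is the one meant. The panels at (183,105) and (369,108) carry no weight, and the green ones at (405,228) and (450,234) and the pink one at (377,277) are look-alikes. The crop confirms this. Next I refine the measurements.

Run:
```python
from h import *
for n,f in(("top","t0"),("side","s0")):
    P=cloud(n,np.load(f'pics/{f}.npy')); im=cv2.imread(f'pics/{f}.png').astype(int)
    B,G,R=im[...,0],im[...,1],im[...,2]; X,Y,Z=P[...,0],P[...,1],P[...,2]
    def rep(nm,m):
        q=P[m]
        if len(q)<4: print(n,nm,len(q));return
        r=cv2.minAreaRect(q[:,:2].astype(np.float32)); print(n,nm,len(q),q.mean(0).round(1),np.percentile(q[:,2],[5,50,95]).round(1),np.round(r[0],1),np.round(r[1],1),round(r[2],1),q.min(0).round(),q.max(0).round())
    rt=(abs(X-465)<75)&(abs(Y+285)<55)
    rep('fin',rt&(R>100)&(G<80)&(B<80)&(abs(Z-131)<5))
    rep('plate',rt&(abs(Z-95)<4))
    rep('plate+panel',rt&(Z>72))
    rep('mat',(R<50)&(G<50)&(B<50)&(Z<12)&(Z>-8)&(abs(Y-270)<140)&(abs(X-430)<140))
    s=(X>480)&(X<680)&(abs(Y-10)<120)
    rep('orange',s&(R>G+50)&(R>B+60)&(Z>8)&(Z<60))
    rep('slope hi',s&(B>R+20)&(Z>100)&(Z<130))
    rep('slope blue',s&(B>R+20)&(Z>10)&(Z<130))
    rep('bar',s&(Z>228)&(Z<242)&(X<640))
    rep('bartop in mid',s&(Z>228)&(Z<242)&(abs(Y-10)<60))
    rep('base',s&(Z>5)&(Z<12)&(R>120))
    rep('beaker',(abs(X-430)<60)&(abs(Y+100)<120)&(Z>15)&(Z<90))
    rep('spat',(abs(X-430)<130)&(abs(Y-15)<60)&(Z>4)&(Z<30)&(X<500))
# row scan of slope mid column in top
P=cloud('top',np.load('pics/t0.npy'));im=cv2.imread('pics/t0.png')
for v in range(146,202,2): print(v,P[v,264].round(0),im[v,264][::-1])
```

```text
top fin 62 [ 475.8 -292.3  132.5] [129.  132.7 135.6] [ 476.  -292.4] [13.9 57.2] 71.4 [ 449. -306.  127.] [ 503. -278.  136.]
top plate 216 [ 474.8 -290.4   95.7] [92.2 95.8 98.4] [ 476.3 -291.8] [49.9 89.6] 70.9 [ 427. -326.   91.] [ 524. -257.   99.]
top plate+panel 501 [ 468.5 -285.5   96.6] [ 75.7  95.3 133.8] [ 470.9 -287.7] [ 56.3 120.4] 69.7 [ 406. -333.   72.] [ 534. -244.  139.]
top mat 1618 [421.4 298.3   5.5] [0.8 5.6 9.8] [422.8 298.2] [168.4 172.3] 0.9 [338. 212.  -5.] [507. 385.  12.]
top orange 110 [522.8   5.4  40.2] [34.  40.6 45.3] [523.    8.9] [  9.3 142. ] 1.0 [518. -62.  32.] [529.  80.  47.]
top slope hi 372 [657.3  10.7 110.7] [101.7 110.9 119.2] [657.4  11.1] [148.3  33.9] 89.2 [640. -63. 101.] [674.  85. 124.]
top slope blue 1236 [597.8   9.8  73.1] [ 35.7  67.2 116.5] [602.9  11.3] [142.6 149.6] 0.4 [532. -64.  11.] [674.  86. 124.]
top bar 658 [598.   11.9 236.2] [231.7 236.2 239.9] [609.   12.2] [205.7  58.2] 90.0 [580. -91. 228.] [638. 115. 242.]
top bartop in mid 352 [594.9  11.  236.1] [231.3 236.2 239.8] [595.3  10.1] [ 31.1 117.2] 0.8 [580. -49. 228
[... 2011 characters left out ...]
]
160 [607.  14. 235.] [108 110 108]
162 [599.  13. 240.] [110 113 110]
164 [594.  14. 231.] [112 115 112]
166 [586.  13. 239.] [112 115 112]
168 [581.  14. 230.] [40 42 44]
170 [602.  33.  81.] [25 37 54]
172 [596.  34.  75.] [23 36 54]
174 [590.  34.  70.] [27 38 55]
176 [583.  34.  67.] [24 36 54]
178 [576.  35.  59.] [38 60 93]
180 [570.  36.  50.] [40 60 93]
182 [562.  35.  55.] [40 61 93]
184 [556.  36.  44.] [40 62 93]
186 [549.  36.  43.] [38 60 93]
188 [542.  37.  37.] [39 60 93]
190 [535.  37.  33.] [49 60 88]
192 [527.  37.  32.] [129  74  41]
194 [518.  35.  43.] [143  81  48]
196 [514.  39.  11.] [189 176 177]
198 [507.  39.  10.] [151 141 139]
200 [500.  40.  -1.] [151 138 126]
```

Run:
```python
from h import *
s=sense();t=s['tcp_pos'];y=np.radians(161.45);ax=np.array([np.cos(y),np.sin(y),0]);ay=np.array([-np.sin(y),np.cos(y),0])
for n,f in(("top","t0"),("side","s0")):
    P=cloud(n,np.load(f'pics/{f}.npy'))-t; a,b,z=P@ax,P@ay,P[...,2]
    for lo in range(-20,320,20):
        m=(z>lo)&(z<lo+20)&(abs(a)<130)&(abs(b)<130)
        if m.sum()>3: print(n,lo,m.sum(),'toolx',a[m].min().round(),a[m].max().round(),'tooly',b[m].min().round(),b[m].max().round())
```

```text
top 0 6 toolx -7.0 2.0 tooly -45.0 47.0
top 20 31 toolx -12.0 -1.0 tooly -51.0 57.0
top 40 15 toolx -13.0 -6.0 tooly -55.0 52.0
top 60 93 toolx -17.0 12.0 tooly -76.0 73.0
top 80 96 toolx -20.0 16.0 tooly -74.0 73.0
top 100 167 toolx -20.0 12.0 tooly -70.0 71.0
top 120 72 toolx -37.0 25.0 tooly -63.0 67.0
top 140 129 toolx -38.0 24.0 tooly -17.0 37.0
top 160 181 toolx -38.0 26.0 tooly -21.0 37.0
top 180 69 toolx -40.0 26.0 tooly -5.0 38.0
top 200 149 toolx -41.0 29.0 tooly -19.0 40.0
top 220 173 toolx -41.0 31.0 tooly -29.0 41.0
top 240 176 toolx -39.0 25.0 tooly -15.0 38.0
top 260 111 toolx -43.0 18.0 tooly -24.0 43.0
top 280 161 toolx -42.0 33.0 tooly -26.0 50.0
top 300 199 toolx -52.0 37.0 tooly -37.0 52.0
side 0 18 toolx -12.0 8.0 tooly -46.0 53.0
side 20 65 toolx -12.0 10.0 tooly -48.0 62.0
side 40 48 toolx -13.0 11.0 tooly -46.0 70.0
side 60 83 toolx -18.0 16.0 tooly -44.0 78.0
side 80 89 toolx -20.0 17.0 tooly -16.0 77.0
side 100 130 toolx -20.0 18.0 tooly -65.0 74.0
side 120 127 toolx -38.0 36.0 tooly 2.0 44.0
side 140 191 toolx -39.0 36.0 tooly -1.0 40.0
side 160 207 toolx -38.0 37.0 tooly -9.0 41.0
side 180 182 toolx -40.0 37.0 tooly 1.0 42.0
side 200 226 toolx -41.0 38.0 tooly 1.0 45.0
side 220 223 toolx -41.0 39.0 tooly -0.0 45.0
side 240 234 toolx -41.0 36.0 tooly -0.0 44.0
side 260 235 toolx -42.0 40.0 tooly 3.0 46.0
side 280 255 toolx -45.0 43.0 tooly -36.0 54.0
side 300 330 toolx -51.0 51.0 tooly -35.0 59.0
```

Emit:
carry_out --increments '[[[4, -10, 0], 0], [[8, -20, 0], 0], [[12, -30, 0], -0.02], [[15.5, -39, 0], -0.02], [[18.5, -47, 0], -0.02], [[21.5, -55, 0], -0.02], [[24, -61, 0], -0.02], [[26, -66, 0], -0.02], [[28, -71, 0], -0.02], [[29.5, -75, 0], -0.02], [[30.8, -79.2, 0], -0.02], [[30.8, -79.2, 0], -0.02]]' --gripper 8.5

```text
time: 1.1
tcp_pos: [349.8, 30.2, 231.4]
orientation: [180.0, 0.0, 160.3]
ft_force: [1.8, 1.2, -0.4]
opening: 84.7
gripper_force: 0.0
```

Emit:
carry_out --increments '[[[12.6, -32.4, 0], -0.0], [[12.6, -32.4, 0], 0], [[12.6, -32.4, 0], 0], [[12.6, -32.4, 0], 0], [[12.6, -32.4, 0], 0], [[12.6, -32.4, 0], 0], [[12.6, -32.4, 0], 0], [[12.6, -32.4, 0], 0], [[12.6, -32.4, 0], 0], [[12.6, -32.4, -3], 0], [[12.6, -32.4, -6], 0], [[12.6, -32.4, -7], 0]]'

```text
time: 2.1
tcp_pos: [473.8, -290.6, 157.2]
orientation: [179.9, -0.3, 160.3]
ft_force: [-1.0, 0.1, -0.9]
opening: 85.3
gripper_force: 0.0
```

Run:
```python
from h import *
s=sense();print(s['tcp_pos'],s['orientation'],s['joint_pos'])
```

```text
[ 473.83715284 -290.6124072   157.20767529] [179.8891219   -0.31472204 160.2593695 ] [-3.90577913e+01  2.31694605e+01 -1.08323785e+01  5.63318427e+01
  5.27404243e-04 -1.93168578e+01]
```

Emit:
carry_out --increments '[[[0, 0, -1.5], 0], [[0, 0, -3], 0], [[0, 0, -4.2], 0], [[0, 0, -5.2], 0], [[0, 0, -5.5], 0], [[0, 0, -5.5], 0]]'

```text
time: 2.6
tcp_pos: [475.5, -291.3, 106.0]
orientation: [180.0, -0.1, 160.3]
ft_force: [-0.1, 1.0, 0.1]
opening: 85.1
gripper_force: 0.0
```

Emit:
carry_out --increments '[[[0, -0.2, -0.3], 0], [[0, -0.2, -0.3], 0], [[0, -0.2, -0.3], 0]]'

```text
time: 2.85
tcp_pos: [476.1, -294.0, 103.8]
orientation: [-180.0, 0.0, 160.3]
ft_force: [0.9, -1.3, 0.1]
opening: 85.0
gripper_force: 0.0
```

Emit:
carry_out --increments '[[[0, 0, 0], 0], [[0, 0, 0], 0], [[0, 0, 0], 0], [[0, 0, 0], 0], [[0, 0, 0], 0], [[0, 0, 0], 0], [[0, 0, 0], 0], [[0, 0, 0], 0], [[0, 0, 0], 0], [[0, 0, 0], 0], [[0, 0, 0], 0], [[0, 0, 0], 0]]' --gripper 0.8

```text
time: 3.85
tcp_pos: [475.9, -293.6, 103.5]
orientation: [180.0, 0.0, 160.3]
ft_force: [0.6, 1.9, 4.9]
opening: 15.1
gripper_force: 59.3
```

Emit:
carry_out --increments '[[[0, 0, 0.4], 0], [[0, 0, 1], 0], [[0, 0, 2], 0], [[0, 0, 3.5], 0], [[0, 0, 5], 0], [[0, 0, 6.5], 0], [[0, 0, 8], 0], [[-0.5, 2, 9], 0], [[-1, 4, 9.5], 0], [[-2, 6, 9.5], 0], [[-3, 8, 9.5], 0], [[-4, 10, 9.5], 0]]'

```text
time: 4.85
tcp_pos: [435.2, -192.9, 198.9]
orientation: [-180.0, 0.0, 160.3]
ft_force: [-0.2, -0.2, -5.4]
opening: 14.9
gripper_force: 59.3
```

Run:
```python
from h import *
snap("side","s1"); a=cv2.imread('pics/s1.png'); cv2.imwrite('pics/s1c.png',cv2.resize(a[60:300,230:480],None,fx=2,fy=2))
```

```text
(no output)
```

View pics/s1c.png

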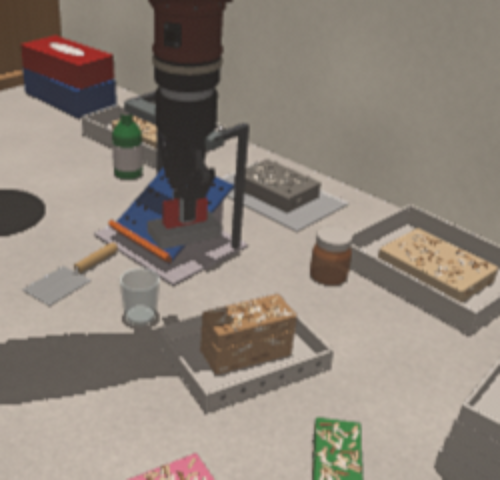

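The weight hangs level in the fingers (crop px 180,225) and the panel stack stays in the tray (250,330). Now to the mat.

Emit:
carry_out --increments '[[[-1, 2.5, 0], 0], [[-2, 5.5, 0], 0], [[-3, 8.5, 0], 0], [[-4, 12, 0], 0], [[-4.5, 15.5, 0], 0], [[-5, 19, 0], 0], [[-5, 22.5, 0], 0], [[-5, 26, 0], 0], [[-5, 29.5, 0], 0], [[-4.5, 33, 0], 0], [[-4, 36.5, 0], 0], [[-3.5, 40, 0], 0]]'

```text
time: 5.9
tcp_pos: [400.8, 208.1, 199.1]
orientation: [180.0, 0.1, 160.3]
ft_force: [2.2, -2.1, -5.6]
opening: 14.7
gripper_force: 60.0
```

Emit:
carry_out --increments '[[[0.5, 2.5, -1], 0], [[1, 5, -3], 0], [[1.5, 7, -5], 0], [[2, 8.5, -7], 0], [[2.2, 9.1, -9], 0], [[2.2, 9.1, -11], 0], [[2.2, 9.1, -12.5], 0], [[2.2, 9.1, -14], 0], [[2.2, 9.1, -15], 0], [[2.2, 9.1, -15.5], 0], [[2.2, 9.1, -15.5], 0], [[2.2, 9.1, -15.5], 0]]'

```text
time: 6.9
tcp_pos: [423.2, 297.4, 43.8]
orientation: [180.0, 0.0, 160.3]
ft_force: [-0.0, 0.2, -5.0]
opening: 14.7
gripper_force: 60.0
```

Underside should be about 17 mm above the bench; the mat top is at 4 mm.

Emit:
carry_out --increments '[[[0, 0, -0.4], 0], [[0, 0, -0.8], 0], [[0, 0, -1.1], 0], [[0, 0, -1.25], 0], [[0, 0, -1.4], 0], [[0, 0, -1.4], 0], [[0, 0, -1.4], 0]]'

```text
time: 7.48
tcp_pos: [422.8, 297.2, 30.4]
orientation: [180.0, 0.0, 160.3]
ft_force: [-3.6, -3.3, 13.0]
opening: 15.0
gripper_force: 62.7
```

Emit:
carry_out --increments '[[[0, 0, 0], 0], [[0, 0, 0], 0], [[0, 0, 0], 0], [[0, 0, 0], 0], [[0, 0, 0], 0], [[0, 0, 0], 0], [[0, 0, 0], 0], [[0, 0, 0], 0], [[0, 0, 0], 0], [[0, 0, 0], 0]]' --gripper 8.5

```text
time: 8.32
tcp_pos: [422.8, 297.3, 29.3]
orientation: [-180.0, -0.0, 160.3]
ft_force: [-0.4, 0.2, 0.1]
opening: 84.6
gripper_force: 0.0
```

Emit:
carry_out --increments '[[[0, 0, 1], 0], [[0, 0, 3], 0], [[0, 0, 6], 0], [[0, 0, 9.5], 0], [[0, 0, 13], 0], [[0, 0, 15], 0], [[0, -3, 15.5], 0], [[-1, -6.5, 15.5], 0], [[-1.5, -10, 15.5], 0], [[-2, -14, 15.5], 0], [[-2, -18, 15.5], 0], [[-2, -22, 15.5], 0]]'

```text
time: 9.32
tcp_pos: [402.1, 75.9, 185.2]
orientation: [180.0, 0.1, 160.4]
ft_force: [1.6, -0.7, 0.7]
opening: 84.9
gripper_force: 0.0
```

Run:
```python
from h import *
for n in("top","side"):
    _,d=snap(n,n[0]+"2"); P=cloud(n,d); im=cv2.imread(f'pics/{n[0]}2.png').astype(int)
    B,G,R=im[...,0],im[...,1],im[...,2];X,Y,Z=P[...,0],P[...,1],P[...,2]
    m=(abs(X-423)<60)&(abs(Y-298)<60)
    q=P[m&(abs(Z-22)<5)]; print(n,'weight',len(q),q.mean(0).round(1),cv2.minAreaRect(q[:,:2].astype(np.float32)) if len(q)>5 else '')
    q=P[(abs(X-465)<85)&(abs(Y+285)<75)&(abs(Z-77)<5)];print('panel',len(q),q.mean(0).round(1),cv2.minAreaRect(q[:,:2].astype(np.float32)))
    q=P[(abs(X-465)<85)&(abs(Y+285)<75)&(abs(Z-78)<3)];print('panel',len(q),q.mean(0).round(1),cv2.minAreaRect(q[:,:2].astype(np.float32)))
a=cv2.imread('pics/t2.png'); cv2.imwrite('pics/t2c.png',cv2.resize(a[150:290,140:410],None,fx=2.9,fy=2.9))
```

```text
top weight 0 [nan nan nan] 
panel 453 [ 470.4 -287.9   77.9] ((470.6369323730469, -287.8207702636719), (55.914154052734375, 119.97579956054688), 69.26824188232422)
panel 367 [ 469.7 -287.4   78.1] ((470.29400634765625, -287.74822998046875), (55.80278778076172, 119.35596466064453), 69.1321792602539)
side weight 145 [418.9 285.8  22.3] ((423.74896240234375, 293.59210205078125), (53.09290313720703, 89.20421600341797), 70.96875)
panel 592 [ 468.4 -292.6   77.1] ((471.610595703125, -290.3841552734375), (57.926937103271484, 120.53076171875), 68.82243347167969)
panel 543 [ 469.3 -291.5   77.4] ((471.8150329589844, -290.1412048339844), (57.82484817504883, 120.01873779296875), 69.49653625488281)<stdin>:6: RuntimeWarning: Mean of empty slice.
  ret = um.true_divide(
```

View pics/t2c.png

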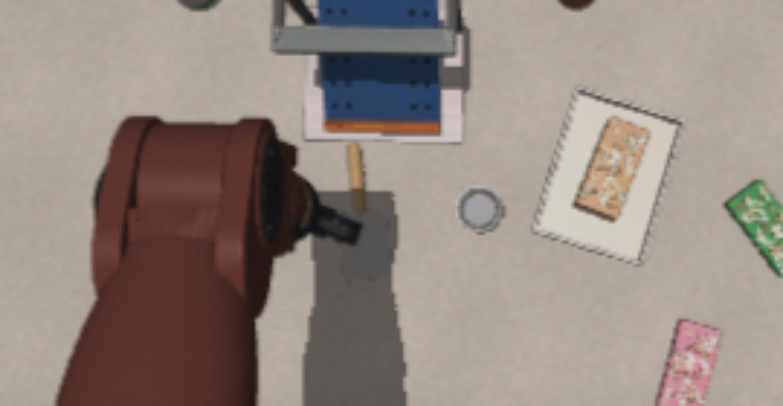

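The weight is on the mat (side depth centre 424,294, top of the plate z 22). The top panel (crop px 613,165) lies clear on the stack. I go for its near end.

Emit:
carry_out --increments '[[[0.3, -4, 0], 0], [[0.6, -8, 0], 0], [[0.9, -12, 0], 0], [[1.2, -16, 0], 0], [[1.5, -20, 0], 0], [[1.8, -24, 0], -0.018], [[2, -28, 0], -0.018], [[2.2, -31.5, 0], -0.018], [[2.2, -33.5, -1], -0.018], [[2.2, -34.7, -3], -0.018], [[2.2, -34.7, -6], -0.018], [[2.2, -34.7, -8], -0.018]]'

```text
time: 10.42
tcp_pos: [424.6, -270.1, 103.1]
orientation: [180.0, -0.0, 159.2]
ft_force: [-0.3, 0.7, -0.6]
opening: 85.1
gripper_force: 0.0
```

Emit:
carry_out --increments '[[[0, 0, -0.5], 0], [[0, 0, -1], 0], [[0, 0, -1], 0], [[0, 0, -1], 0]]'

```text
time: 10.75
tcp_pos: [425.6, -269.9, 95.5]
orientation: [-180.0, 0.1, 159.3]
ft_force: [0.3, -0.4, 0.2]
opening: 85.2
gripper_force: 0.0
```

Emit:
carry_out --increments '[[[-0.1, -0.1, -1], 0], [[-0.1, -0.1, -2], 0], [[-0.1, -0.1, -3], 0], [[-0.1, -0.1, -3.3], 0], [[-0.1, -0.1, -3.3], 0], [[-0.1, -0.1, -3.3], 0]]'

```text
time: 11.25
tcp_pos: [423.8, -270.6, 61.3]
orientation: [180.0, -0.0, 159.3]
ft_force: [0.5, -0.0, 0.3]
opening: 85.1
gripper_force: 0.0
```

Emit:
carry_out --increments '[[[0, 0, 0], 0], [[0, 0, 0], 0], [[0, 0, 0], 0], [[0, 0, 0], 0], [[0, 0, 0], 0], [[0, 0, 0], 0], [[0, 0, 0], 0], [[0, 0, 0], 0]]' --gripper 4.8

```text
time: 11.92
tcp_pos: [424.1, -271.0, 62.2]
orientation: [-180.0, 0.1, 159.3]
ft_force: [-2.1, 0.6, 8.2]
opening: 54.5
gripper_force: 63.4
```

Emit:
carry_out --increments '[[[0, 0, 0.3], 0], [[0, 0, 0.8], 0], [[0, 0, 1.5], 0], [[0, 0, 2.3], 0], [[0, 0, 3.2], 0], [[0, 0, 4.2], 0], [[0, 0, 5.2], 0], [[0, 0, 6.2], 0], [[0, 0, 7.2], 0], [[0, 0, 8], 0], [[0, 0, 8.5], 0], [[0, 0, 8.5], 0]]'

```text
time: 12.92
tcp_pos: [424.3, -271.1, 147.5]
orientation: [-180.0, 0.1, 159.3]
ft_force: [0.3, -0.2, -0.4]
opening: 54.3
gripper_force: 63.2
```

Run:
```python
from h import *
p,d=snap("side","s3"); a=cv2.imread('pics/s3.png'); cv2.imwrite('pics/s3c.png',cv2.resize(a[120:280,280:440],None,fx=3,fy=3))
```

```text
(no output)
```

View pics/s3c.png

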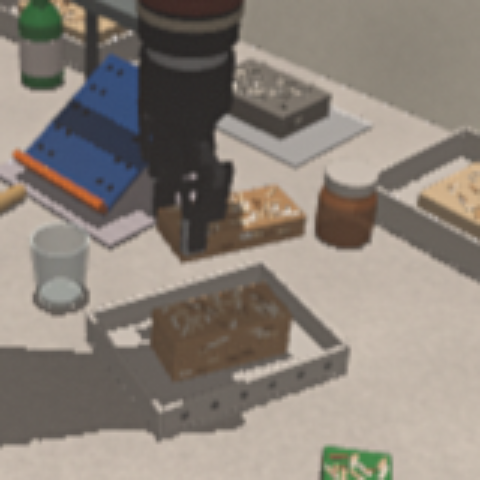

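Emit:
carry_out --increments '[[[-0.3, 1.5, 0], 0.03], [[-0.6, 4, 0], 0.06], [[-0.9, 6.5, 0], 0.09], [[-1.2, 9, 0], 0.12], [[-1.5, 11.5, 0], 0.15], [[-1.8, 14, 0], 0.18], [[-2.1, 16.5, 0], 0.21], [[-2.4, 19, 0], 0.24], [[-2.7, 21.5, 0], 0.27], [[-3, 24, 0], 0.3], [[-3.3, 26.5, 0], 0.33], [[-3.4, 28.1, 0], 0.361]]'

```text
time: 13.97
tcp_pos: [388.5, 12.2, 145.8]
orientation: [180.0, -0.1, -179.9]
ft_force: [0.3, -0.0, -1.3]
opening: 54.1
gripper_force: 63.3
```

Emit:
carry_out --increments '[[[0, 0, 0], 0], [[0, 0, 0], 0]]'

```text
time: 14.13
tcp_pos: [389.4, 10.9, 146.0]
orientation: [-180.0, -0.0, -180.0]
ft_force: [0.5, -0.1, -1.5]
opening: 54.1
gripper_force: 63.3
```

Run:
```python
from h import *
for n in("top","side"):
    _,d=snap(n,n[0]+"4"); P=cloud(n,d);X,Y,Z=P[...,0],P[...,1],P[...,2]
    q=P[(X>405)&(X<520)&(abs(Y-10)<45)&(Z>120)&(Z<185)]
    for _ in range(6):
        A=np.c_[q[:,:2],np.ones(len(q))]; c=np.linalg.lstsq(A,q[:,2],rcond=None)[0]; e=q[:,2]-A@c; 
        q=q[abs(e)<max(4,np.percentile(abs(e),90))]
    r=cv2.minAreaRect(q[:,:2].astype(np.float32)); print(n,len(q),'slopes deg',np.degrees(np.arctan(c[:2])).round(1),'z@460',(c@[460,10,1]).round(1),r,q.min(0).round(),q.max(0).round())
print(sense()['tcp_pos'],sense()['orientation'])
```

```text
top 155 slopes deg [-0.6  1.4] z@460 162.3 ((454.6823425292969, 10.058948516845703), (86.3352279663086, 51.47514343261719), 1.5444071292877197) [412. -16. 158.] [498.  37. 166.]
side 212 slopes deg [-0.1  2.3] z@460 160.9 ((453.7041320800781, 6.728096008300781), (55.4348258972168, 95.82793426513672), 89.5802993774414) [406. -21. 156.] [502.  35. 164.]
[389.82681306   9.88280817 146.10007721] [-1.79985185e+02 -1.66616760e-02  1.79919585e+02]
```

Emit:
carry_out --increments '[[[1, 0, 0], 0], [[2.5, 0, 0], 0], [[4.2, 0, 0], 0], [[6, 0, 0], 0], [[7.8, 0, 0], 0], [[9.6, 0, 0], 0], [[11.2, 0, -0.3], 0], [[12.5, 0, -0.8], 0], [[13.5, 0, -1.3], 0], [[14.2, 0, -1.8], 0], [[14.4, 0, -2], 0], [[14.4, 0, -2], 0]]'

```text
time: 15.23
tcp_pos: [533.5, 10.1, 125.4]
orientation: [180.0, -0.1, 179.9]
ft_force: [-0.5, 0.3, -1.0]
opening: 54.0
gripper_force: 63.3
```

Emit:
carry_out --increments '[[[0, 0, -0.5], 0], [[0, 0, -0.9], 0], [[0, 0, -1.2], 0], [[0, 0, -1.5], 0], [[0, 0, -1.8], 0], [[0, 0, -2.1], 0], [[0, 0, -2.1], 0]]'

```text
time: 15.82
tcp_pos: [532.8, 10.3, 104.9]
orientation: [-180.0, -0.1, 179.9]
ft_force: [-6.2, -0.8, 5.2]
opening: 53.9
gripper_force: 64.0
```

Emit:
carry_out --increments '[[[0, 0, -0.3], 0], [[0, 0, -0.6], 0], [[0, 0, -0.9], 0], [[0, 0, -1.2], 0], [[0, 0, -1.5], 0], [[0, 0, -1.5], 0]]'

```text
time: 16.32
tcp_pos: [531.5, 10.2, 89.4]
orientation: [-180.0, -0.2, 179.9]
ft_force: [-8.1, -1.0, 3.6]
opening: 54.6
gripper_force: 63.8
```

```bash
cat > tilt.py <<'E'
from h import *
import sys
_,d=snap("side",sys.argv[1]); P=cloud("side",d);X,Y,Z=P[...,0],P[...,1],P[...,2]
s=sense();t=s['tcp_pos'];print(t,s['orientation'],s['ft_force'])
im=cv2.imread(f'pics/{sys.argv[1]}.png').astype(int);B,R=im[...,0],im[...,2]
q=P[(X>t[0]-25)&(X<t[0]+125)&(abs(Y-10)<40)&(Z>35)&(Z<150)&(R>B+25)&(R>120)]
for _ in range(5):
    A=np.c_[q[:,:2],np.ones(len(q))]; c=np.linalg.lstsq(A,q[:,2],rcond=None)[0]; e=q[:,2]-A@c; q=q[abs(e)<max(3,np.percentile(abs(e),92))]
print(len(q),'deg',np.degrees(np.arctan(c[:2])).round(1),q.min(0).round(),q.max(0).round())
th=np.arctan(c[0]);S=q-[534,10,31.];k=.56
xs=S[:,0]*np.cos(k)+S[:,2]*np.sin(k);zs=-S[:,0]*np.sin(k)+S[:,2]*np.cos(k)
print('slope frame x',np.percentile(xs,[1,99]).round(1),'z',np.percentile(zs,[5,95]).round(1),'y',np.percentile(q[:,1],[1,99]).round(1))
E
python3 tilt.py s5
```

```text
[531.53589039  10.26851055  89.62606764] [-179.98297583   -0.2330664   179.93601934] [-8.53491339 -1.77640615  3.27673712]
70 deg [7.  0.7] [608. -21. 119.] [638.  35. 125.]
slope frame x [109.3 137.1] z [22.6 35. ] y [-21.   31.4]
```

Emit:
carry_out --increments '[[[0, 0, -0.3], 0], [[0, 0, -0.6], 0], [[0, 0, -0.9], 0], [[0, 0, -1.2], 0], [[0, 0, -1.5], 0], [[0, 0, -1.8], 0], [[0, 0, -2.1], 0], [[0, 0, -2.4], 0], [[0, 0, -2.4], 0]]'

```text
time: 17.12
tcp_pos: [533.6, 10.2, 65.9]
orientation: [-180.0, -0.0, 179.9]
ft_force: [-3.7, -0.8, 2.4]
opening: 54.4
gripper_force: 62.6
```

```bash
python3 tilt.py s6; python3 -c "
import cv2;a=cv2.imread('pics/s6.png'); cv2.imwrite('pics/s6c.png',cv2.resize(a[90:220,260:400],None,fx=4,fy=4))"
```

```text
[533.51225708  10.22070566  66.11577056] [-1.79986705e+02 -3.24973929e-02  1.79942474e+02] [-3.62331576 -1.29306151  3.01390788]
56 deg [34.9 -4.6] [516. -20.  38.] [635.  50. 123.]
slope frame x [-10.1 134. ] z [20.7 28. ] y [-19.4  48.5]
```

View pics/s6c.png

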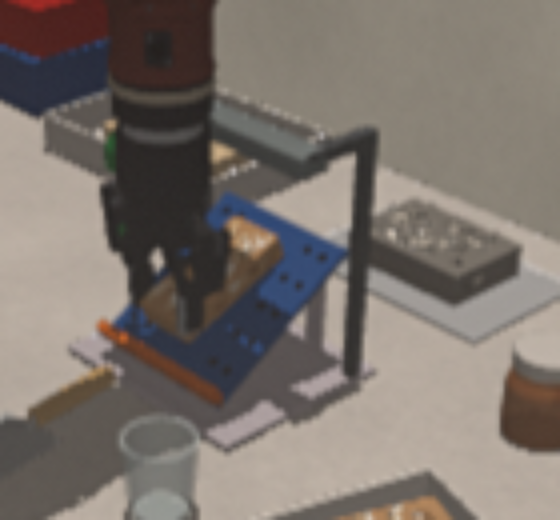

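The panel (crop px 210,280) is tilting in the grip as planned, and the wrist stays in front of the lamp bar. I continue down.

Emit:
carry_out --increments '[[[0, 0, -0.3], 0], [[0, 0, -0.6], 0], [[0, 0, -0.9], 0], [[0, 0, -1.2], 0], [[0, 0, -1.4], 0], [[0, 0, -1.4], 0]]'

```text
time: 17.67
tcp_pos: [534.2, 10.3, 52.1]
orientation: [180.0, 0.0, 180.0]
ft_force: [-0.9, 0.1, 4.4]
opening: 54.3
gripper_force: 62.3
```

```bash
sed -i 's/(R>120)\]/(R>120)\&(X>545)]/' tilt.py; python3 tilt.py s7
```

```text
[534.1274407   10.3241346   52.25107693] [1.79999294e+02 2.81400548e-02 1.79956455e+02] [-0.0159503   0.06764602  3.97471625]
72 deg [25.5 -0.8] [606. -21. 108.] [632.  35. 121.]
slope frame x [103.1 129.2] z [22.6 27.1] y [-19.2  34.3]
```

Emit:
carry_out --increments '[[[-0.1, 0, -0.2], 0], [[-0.2, 0, -0.4], 0], [[-0.3, 0, -0.6], 0], [[-0.3, 0, -0.7], 0], [[-0.3, 0, -0.7], 0]]'

```text
time: 18.13
tcp_pos: [530.3, 10.4, 45.0]
orientation: [180.0, -0.0, 180.0]
ft_force: [-1.4, 0.4, 3.0]
opening: 54.7
gripper_force: 62.4
```

```bash
python3 tilt.py s8
```

```text
[530.25152118  10.39756304  45.02984456] [ 1.79991643e+02 -5.84811553e-02  1.79955999e+02] [-1.89115108  0.93237273  2.71459151]
53 deg [29.4 -0.9] [607. -19. 107.] [625.  33. 118.]
slope frame x [103.2 121.9] z [23.2 26.7] y [-18.2  32.5]
```

Emit:
carry_out --increments '[[[0, 0, -0.15], 0], [[0, 0, -0.3], 0], [[0, 0, -0.4], 0], [[0, 0, -0.4], 0]]'

```text
time: 18.52
tcp_pos: [530.7, 10.4, 44.0]
orientation: [-180.0, 0.0, 180.0]
ft_force: [-14.0, 1.2, 43.6]
opening: 54.4
gripper_force: 66.7
```

```bash
python3 tilt.py s9
```

```text
[530.69717277  10.39974112  43.98989237] [-1.79987013e+02  5.74651521e-02  1.79965965e+02] [-14.36699235   1.38694225  43.37733486]
58 deg [32.4  1.5] [577. -19.  84.] [625.  31. 117.]
slope frame x [ 66.6 122.1] z [22.1 26.3] y [-18.   29.3]
```

Emit:
carry_out --increments '[[[0, 0, 0.2], 0], [[0, 0, 0.25], 0], [[0, 0, 0.25], 0]]'

```text
time: 18.82
tcp_pos: [530.6, 10.4, 44.1]
orientation: [180.0, -0.0, 180.0]
ft_force: [-3.5, 0.1, 13.1]
opening: 54.2
gripper_force: 63.6
```

Emit:
carry_out --increments '[[[0, 0, 0], 0], [[0, 0, 0], 0], [[0, 0, 0], 0], [[0, 0, 0], 0], [[0, 0, 0], 0], [[0, 0, 0], 0]]' --gripper 8.0

```text
time: 19.32
tcp_pos: [530.7, 10.3, 43.6]
orientation: [180.0, -0.0, 180.0]
ft_force: [0.7, -0.3, -0.1]
opening: 80.0
gripper_force: 0.0
```

Emit:
carry_out --increments '[[[0, 0, 0.5], 0], [[-0.3, 0, 1.2], 0], [[-0.8, 0, 2.2], 0], [[-1.5, 0, 3.5], 0], [[-3, 0, 5], 0], [[-5, 0, 6.5], 0], [[-8, 0, 8], 0], [[-11, 0, 9], 0], [[-14, 0, 10], 0], [[-17, 0, 11], 0], [[-20, 0, 12], 0], [[-20, 0, 12], 0]]'

```text
time: 20.32
tcp_pos: [325.9, 10.9, 165.3]
orientation: [-180.0, -0.0, 180.0]
ft_force: [1.0, -0.4, -0.5]
opening: 79.8
gripper_force: 0.0
```

```bash
python3 tilt.py s10
python3 - <<'E'
from h import *
snap("top","t10")
a=cv2.imread('pics/s10.png');b=cv2.imread('pics/t10.png')
o=np.hstack([cv2.resize(a[100:250,190:400],(630,450)),])
cv2.imwrite('pics/s10c.png',o)
for n,f in(("top","t10"),("side","s10")):
    P=cloud(n,np.load(f'pics/{f}.npy'));X,Y,Z=P[...,0],P[...,1],P[...,2]
    S=P-[534,10,31.];xs=S[...,0]*np.cos(.56)+S[...,2]*np.sin(.56);zs=-S[...,0]*np.sin(.56)+S[...,2]*np.cos(.56)
    q=np.stack([xs,S[...,1]],-1)[(abs(zs-24)<4)&(xs>-20)&(xs<150)&(abs(S[...,1])<60)]
    print(n,len(q),cv2.minAreaRect(q.astype(np.float32)),q.min(0),q.max(0))
    q=P[(abs(X-423)<70)&(abs(Y-298)<70)&(abs(Z-22)<5)];print('weight',len(q),cv2.minAreaRect(q[:,:2].astype(np.float32)) if len(q)>5 else '')
E
```

```text
[328.84519526  10.51342349 165.21906204] [-1.79974803e+02  1.12539224e-01  1.79936933e+02] [0.0070924  0.66445379 0.08674933]
top 287 ((45.1894416809082, 7.60157585144043), (67.49469757080078, 106.60895538330078), 87.36930084228516) [ -9.25903013 -26.52553509] [97.29958157 43.75994206]
weight 180 ((423.8149108886719, 298.35101318359375), (52.63352584838867, 88.89043426513672), 70.5404052734375)
side 428 ((65.78502655029297, -1.233419418334961), (120.29875946044922, 58.96391296386719), 0.1713976413011551) [  5.61585463 -30.8716975 ] [125.90194868  28.17845905]
weight 141 ((424.21734619140625, 294.0777282714844), (55.97243118286133, 88.74854278564453), 72.3391342163086)Traceback (most recent call last):
  File "tilt.py", line 8, in <module>
    A=np.c_[q[:,:2],np.ones(len(q))]; c=np.linalg.lstsq(A,q[:,2],rcond=None)[0]; e=q[:,2]-A@c; q=q[abs(e)<max(3,np.percentile(abs(e),92))]
                                                                                                                ~~~~~~~~~~~~~^^^^^^^^^^^
    return _quantile_unchecked(
        a, q, axis, out, overwrite_input, method, keepdims, weights)
    return _ureduce(a,
                    func=_quantile_ureduce_func,
    ...<5 lines>...
                    overwrite_input=overwrite_input,
                    method=method)
    r = func(a, **kwargs)
    result = _quantile(arr,
                       quantiles=q,
    ...<2 lines>...
                       out=out,
                       weights=wgt)
    slices_having_nans = np.isnan(arr[-1, ...])
                                  ~~~^^^^^^^^^
IndexError: index -1 is out of bounds for axis 0 with size 0
```

View pics/s10c.png

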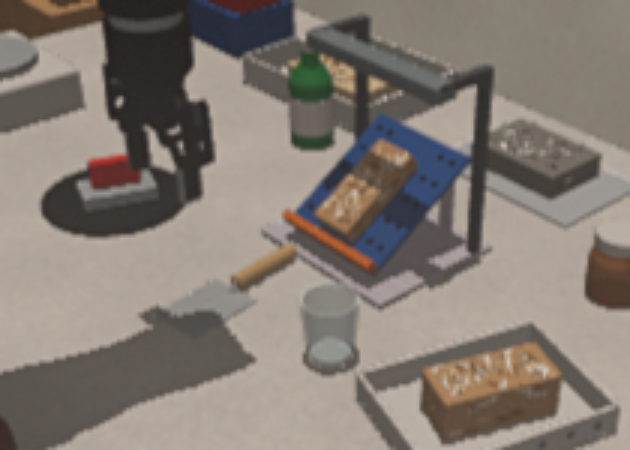

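The panel lies flat and straight on the slope (crop px 365,190), and the weight stands on the mat (115,185). One check of the low-end gap from the top view before handing in.

Run:
```python
from h import *
for n,f in(("top","t10"),("side","s10")):
    P=cloud(n,np.load(f'pics/{f}.npy'));im=cv2.imread(f'pics/{f}.png').astype(int)
    S=P-[534,10,31.];xs=S[...,0]*np.cos(.56)+S[...,2]*np.sin(.56);zs=-S[...,0]*np.sin(.56)+S[...,2]*np.cos(.56)
    m=(abs(S[...,1])<18)&(xs>-15)&(xs<175)
    for lo,hi in((8,17),(20,28),(-5,5)):
        k=m&(zs>lo)&(zs<hi); q=xs[k]; print(n,lo,len(q),np.sort(q)[:6].round(1),np.sort(q)[-4:].round(1), np.median(zs[k]).round(1))
    k=(abs(S[...,1])>35)&(abs(S[...,1])<70)&(xs>-15)&(xs<175)
    for lo,hi in((8,18),(-5,5)):
        q=xs[k&(zs>lo)&(zs<hi)&(xs<40 if lo>0 else xs<200)]; print(' side strip',lo,np.sort(q)[:4].round(1),np.sort(q)[-6:].round(1))
```

```text
top 8 20 [-14.2 -12.6 -12.6 -12.1 -11.7  -9.9] [-2.5 -2.4 -1.9 -1.8] 14.0
top 20 184 [-9.3 -5.5 -5.3  7.8  8.   8.5] [95.8 96.7 96.9 97.1] 25.0
top -5 86 [129.3 129.8 130.  130.1 130.3 130.3] [163.  163.2 163.3 163.4] 1.8
 side strip 8 [-12.4 -12.4 -12.  -11.7] [ 6.5  7.1 10.3 22.5 23.4 39.4]
 side strip -5 [-4.3 -4.1 -3.8 -3.7] [162.5 162.9 163.  163.2 163.3 163.6]
side 8 30 [-11.6 -11.5 -11.5 -11.5 -11.3 -10.7] [6.  6.2 6.6 6.7] 13.8
side 20 266 [5.6 5.6 6.7 7.  7.1 7.4] [122.5 123.1 124.1 125.9] 24.5
side -5 84 [-11.6 -11.4 -11.1 -10.8   2.2   3.2] [162.1 162.1 162.8 163.2] 0.1
 side strip 8 [-12.1 -12.  -11.9 -11.8] [-3.3 -2.8 -2.7 -2.3 -2.3 -2. ]
 side strip -5 [-11.7 -11.6 -11.4 -11.3] [162.2 162.3 162.3 162.9 162.9 163.1]
```

Against the stop's own measured face the gap is about 8–9 mm, which is too close to the 10 mm limit. I regrip the low end lightly and pull it down to the stop.

Emit:
carry_out --increments '[[[2, 0, 0], 0], [[5, 0, 0], 0], [[8, 0, 0], 0], [[11, 0, 0], 0], [[14, 0, 0], 0], [[16.5, 0, -1], 0], [[18.5, 0, -2], 0], [[20, 0, -3.5], 0], [[20.5, 0, -5], 0], [[20.5, 0, -6.5], 0], [[20.5, 0, -7.5], 0], [[20.5, 0, -7.5], 0]]'

```text
time: 21.42
tcp_pos: [534.7, 10.5, 86.6]
orientation: [180.0, -0.2, 180.0]
ft_force: [-1.2, 0.1, -0.1]
opening: 80.4
gripper_force: 0.0
```

Emit:
carry_out --increments '[[[0, 0, -0.5], 0], [[0, 0, -1.5], 0], [[0, 0, -2.5], 0], [[0, 0, -3.3], 0], [[0, 0, -3.8], 0], [[0, 0, -3.8], 0], [[0, 0, -3.8], 0]]'

```text
time: 22.0
tcp_pos: [535.6, 10.4, 50.6]
orientation: [180.0, -0.0, 180.0]
ft_force: [-0.3, -0.3, -0.2]
opening: 79.8
gripper_force: 0.0
```

Emit:
carry_out --increments '[[[0, 0, -0.15], 0], [[0, 0, -0.15], 0], [[0, 0, -0.15], 0], [[0, 0, -0.15], 0], [[0, 0, -0.15], 0], [[0, 0, -0.15], 0], [[0, 0, -0.15], 0]]' --gripper 5.2

```text
time: 22.58
tcp_pos: [536.1, 10.3, 50.1]
orientation: [-180.0, 0.0, 180.0]
ft_force: [-1.1, 0.6, 6.2]
opening: 53.7
gripper_force: 63.4
```

Emit:
carry_out --increments '[[[-0.15, 0, -0.1], 0], [[-0.3, 0, -0.19], 0], [[-0.4, 0, -0.25], 0], [[-0.5, 0, -0.31], 0], [[-0.5, 0, -0.31], 0]]'

```text
time: 23.0
tcp_pos: [532.2, 10.2, 47.6]
orientation: [-180.0, 0.2, 180.0]
ft_force: [-0.4, -0.9, 9.4]
opening: 54.0
gripper_force: 63.8
```

Emit:
carry_out --increments '[[[-0.1, 0, -0.06], 0], [[-0.2, 0, -0.12], 0], [[-0.25, 0, -0.15], 0], [[-0.25, 0, -0.15], 0]]'

```text
time: 23.33
tcp_pos: [529.8, 10.1, 46.1]
orientation: [-180.0, 0.2, 180.0]
ft_force: [-0.4, -0.0, 9.8]
opening: 54.2
gripper_force: 63.7
```

Emit:
carry_out --increments '[[[0, 0, 0], 0], [[0, 0, 0], 0], [[0, 0, 0], 0], [[0, 0, 0], 0], [[0, 0, 0], 0], [[0, 0, 0], 0]]' --gripper 8.0

```text
time: 23.83
tcp_pos: [528.2, 10.3, 44.6]
orientation: [180.0, -0.0, 180.0]
ft_force: [-0.2, -0.1, 0.2]
opening: 80.1
gripper_force: 0.0
```

Emit:
carry_out --increments '[[[0, 0, 0.5], 0], [[-0.3, 0, 1.2], 0], [[-0.8, 0, 2.2], 0], [[-1.5, 0, 3.5], 0], [[-3, 0, 5], 0], [[-5, 0, 6.5], 0], [[-8, 0, 8], 0], [[-11, 0, 9], 0], [[-14, 0, 10], 0], [[-17, 0, 11], 0], [[-20, 0, 12], 0], [[-20, 0, 12], 0]]'

```text
time: 24.83
tcp_pos: [323.3, 10.9, 166.2]
orientation: [-180.0, -0.1, 180.0]
ft_force: [-0.1, 0.1, -0.7]
opening: 80.2
gripper_force: 0.0
```

Run:
```python
from h import *
for n in("top","side"):
    p,d=snap(n,n[0]+"12");P=cloud(n,d)
    S=P-[534,10,31.];xs=S[...,0]*np.cos(.56)+S[...,2]*np.sin(.56);zs=-S[...,0]*np.sin(.56)+S[...,2]*np.cos(.56)
    k=(abs(zs-24.5)<3.5)&(xs>-20)&(xs<150)&(abs(S[...,1])<50)
    q=np.stack([xs,S[...,1]],-1)[k];print(n,len(q),cv2.minAreaRect(q.astype(np.float32)));
    c=np.polyfit(xs[k&(xs>5)&(xs<110)],zs[k&(xs>5)&(xs<110)],1);print('tilt err deg',np.degrees(c[0]).round(2),c[1].round(1))
    m=k&(abs(S[...,1])<18);print(np.sort(xs[m])[:8].round(1),np.sort(xs[m])[-5:].round(1))
    X,Y,Z=P[...,0],P[...,1],P[...,2]
    q=P[(abs(X-465)<85)&(abs(Y+285)<75)&(abs(Z-53)<4)];print('mid',cv2.minAreaRect(q[:,:2].astype(np.float32)))
a=cv2.imread('pics/s12.png');cv2.imwrite('pics/s12c.png',cv2.resize(a[100:250,190:400],(630,450)))
```

```text
top 292 ((44.7679328918457, 2.004913330078125), (55.150062561035156, 107.12372589111328), 88.51407623291016)
tilt err deg 0.38 25.0
[-9.1 -9.1 -1.1 -0.1 -0.   0.6  1.1  1.2] [96.8 97.  97.1 97.1 97.2]
mid ((468.61505126953125, -288.82733154296875), (55.909446716308594, 119.30987548828125), 69.3298110961914)
side 412 ((58.02128219604492, -1.6463565826416016), (119.9930191040039, 59.651153564453125), 0.3645220398902893)
tilt err deg -0.06 24.4
[-2.  -1.  -0.9 -0.4 -0.  -0.   0.   0.6] [115.6 116.7 117.1 117.2 117.7]
mid ((469.7701416015625, -291.6559753417969), (57.69205856323242, 119.38446807861328), 68.3509521484375)
```

View pics/s12c.png

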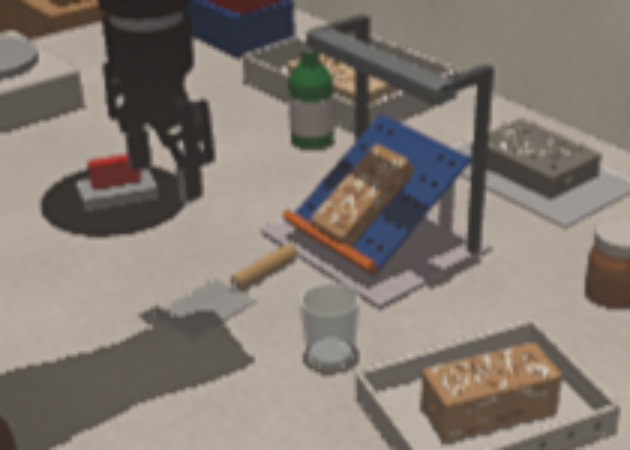

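The panel's low end now rests at the stop (crop px 330,235), flat and midway. The weight stands upright on the mat (115,185), and the other panels and the bystanders are in place. I hand in.

```bash
python3 -c "
from bench import *
print(job_done())"
```

```text
the job is handed in; nothing more can be done
None
```

The job is handed in, with no verdict returned: the last images show the weight upright on the mat and the top panel flat and centred on the blue slope with its low end at the orange stop, and the other panels and bystanders look undisturbed.

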